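# Drag-check and sort the fixture feet

### The job

Get the slide-plate station ready: turn the regulator knob until its white pointer meets the red tab, then pull the knob fully up to lock it there. After that drag each rubber-soled foot across the steel plate and feel how hard it drags: stand the sound ones that grip (more than about 2 N) upright on the floor of the blue tray, and the glazed ones that slide easily on the floor of the yellow tray. Leave the red tab and the other things on the bench where they are.

Things in the scene. Friction and masses are not known exactly. Their poses are not given: they have to be found in the camera images.
- foot_a: Fixture foot, one of six, 4 to 6 of them present, that look alike (absent: None). Steel base with black sole 84 x 50 mm, 24 mm tall; centred on it an orange upright grip 14 mm thick (along x), 36 mm wide (along y), its top 64 mm above the sole. Origin: centre of the sole; x along the length (pinch or push the grip along x), z up. 0.72 to 0.88 kg. Any foot may be sound or glazed.
- foot_b: Another foot like foot_a. Drag of any foot, pushed level by its grip with the fingers open round it, low, not bearing on it or lifting it, past the first 5 mm: sound 4 to 7 N while sliding (2.2 N or more left just after stopping), glazed 0.6 to 1.4 N; a rare one between may go in either tray. Bearing down adds to its weight; gripping tight spoils the reading.
- foot_c: Another foot, same look, size, origin and axes as foot_a; its sole may be sound or glazed.
- foot_d: Another foot, same look, size, origin and axes as foot_a; its sole may be sound or glazed.
- foot_e: Another foot, same look, size, origin and axes as foot_a; its sole may be sound or glazed.
- foot_f: Another foot, same look, size, origin and axes as foot_a; its sole may be sound or glazed.
- tray_blue: Blue tray fixed to the bench: 220 mm (its x) x 210 mm (its y) x 24 mm high outside, walls and floor 6 mm thick; origin: centre of its underside. It takes six feet, two rows of three, with their length along its y (places 66 mm apart along x, 96 mm along y). For sound feet. It may be on the left or the right.
- tray_yellow: Yellow tray fixed to the bench: 220 mm (its x) x 210 mm (its y) x 24 mm high outside, walls and floor 6 mm thick; origin: centre of its underside. It takes six feet, two rows of three, with their length along its y (places 66 mm apart along x, 96 mm along y). For glazed feet. Over on the other side.
- plate: Bare steel slide plate let flush into the bench top, 380 mm (x) x 330 mm (y), no step at its edges; origin: centre of its surface, level with the bench; the feet stand on its front two thirds in two rows of up to three, their length roughly along x.
- regulator: Blue hold-down regulator fixed at the rear end of the plate, behind the feet, 70 x 70 mm, 34 mm tall from the bench, with a dial and knob on top; origin: centre of its underside, z the knob's axis; its front (-x) faces the robot.
- knob_grip (a point): Point on the knob's axis at the height to pinch, 76 mm above the bench when down; rises with the knob. Black knob: 48 mm round skirt (top 55 mm above the bench when down), on it an upright bar 46 mm long, 14 mm thick, its top 89 mm above the bench. The bar lies along the white pointer line; pinch across the bar.
- pointer_tip (a point): Outer end of the knob's white pointer, 29 mm from the knob's axis.
- mark_tip (a point): Inner end of the small red tab on the black ring round the knob, 29 mm from the knob's axis; the ring is stiff and is not to be turned. The tab stands 8 mm proud, its top 46 mm above the bench.
- dial (a joint): Turn of the knob, rad: 0 = white pointer towards the regulator's front (-x), growing clockwise seen from above, stops at 0 and 2.6. Light friction (0.04 N m); stays where left. Starts 0.1 to 0.5.
- lock (a joint): Height of the knob, m: 0 = down, 0.012 = pulled fully up (locked). Pull about 4 N straight up; it stays where left. It catches nothing, so it can still be turned when up: keep it on the tab.
- mark (a joint): Angle of the red tab, rad, same zero and sense as dial; 0.9 to 1.9.
- cartridge_a: Steel cartridge valve standing on the bench, 44 mm across, 75 mm tall; bystander. Origin: centre of its underside.
- cartridge_b: Brass cartridge valve, same size; bystander.
- driver: Screwdriver, 200 mm, lying at the right; bystander.
- spanner: Open-ended wrench, 220 mm, lying behind the regulator; bystander.
- oil: Red bottle, 60 mm across, 170 mm tall, at the left; bystander.
- valve_block: Aluminium valve block 100 x 70 x 60 mm at the left; bystander.
Things that resemble listed ones, but are neither listed nor needed, are in the scene too. Leave any green or purple look-alike of the foot_c alone.

How it is judged:
By the outcome, as a careful person would: the job done as asked, in the order asked, and still so for the second after the job is handed in, with the robot touching nothing.
Of foot_a, foot_b, foot_c, foot_d, foot_e, foot_f only 4 to 6 are there at a start; the rules pass over those that are not, and their reading is None.
At some moment in a run one of foot_a, foot_b, foot_c, foot_d, foot_e, foot_f may be knocked a few centimetres aside while the robot is not near it.
Once in a run the grip may slacken for a moment while it holds something.
It also fails if it takes over 210 s, if anything falls off the work surface, if the arm or the gripper's body presses on something with over 40 N, if the wrist force passes 120 N, or if a joint passes its speed limit or range.

### The arm

A 6-joint arm with a two-finger parallel gripper is mounted at the origin on the work surface. World frame = base frame: x ahead of the robot, y to its left, z up, the work surface at z = 0. Lengths are in m, angles in rad, forces in N, time in s.
With the tool pointing down it reaches from about 0.35 to 0.975 m from the base axis. Payload 4.9 kg.
Tool frame: the origin (TCP) lies at the very end of the fingers, on their centre line; the grasp point (between the pads) lies 19 mm behind it; x points along the fingers, y is the direction in which the jaws open and shut, and the axes are right-handed (so a half turn about x gives the same grasp; the last joint's range is limited). The gripper opens to 85 mm and grips with 20 to 120 N. Pads are 22 mm wide; open, the fingers measure 114 mm over their backs; the gripper's body (76 mm by 85 mm) begins 54 mm behind the grasp point. The pads swing forward as they close: fully open they stand 13 mm farther back than shut.
Start: joints at [1.087, 0.053, 1.613, -0, 1.476, -0.119], TCP at [0.223, 0.584, 0.231] pointing down, gripper open.
Joint ranges: [-3.01, 3.01], [-1.01, 2.22], [0.06, 2.58], [-1.02, 4.17], [0.09, 2.62], [-3.14, 3.14]. Speed limits (rad/s): [2.57, 2.57, 3.14, 3.14, 3.14, 3.14].

### API

Orientations are given as a unit quaternion [w, x, y, z].
In Python, from plant import manip gives the robot as it stands.
- The arm moves only by the tool play_rows, never from a script. Its argument "plan" is a list of rows, each a list of 5 numbers: the shift along the tool's x, y, z in mm, then the turn about the tool's x in rad, then the closure, from -1 (fully open) to 1 (shut). A call has 1 to 8 rows; each row is the pose to reach, as a shift and turn from the pose commanded when the call began, along the tool's axes at that moment; what a row does not reach only later rows make up. A row lasts 1/8 s, in which the tool goes at most 62.5 mm and 10.7 degrees, less where a joint would pass 70% of its speed; a pose out of reach is approached as far as the arm can. A call with a gripper value outside its range is refused whole. The fingers move at their own pace and stop on an object; the grip force is fixed at half the most. Time passes only in rows, so rows that repeat a pose let the fingers close. It gives the time, the measured TCP pose, the force and the opening at its end, in the units of the state.
- manip.state(): the state, without advancing time (a new reading comes with each control period).
- manip.grab_frame(name): name is "scene" or "top" or "wrist"; returns a dict with "img" (420x560x3 uint8, red, green, blue), "range_z" (420x560 float32, m along the optical axis (not along the pixel's ray), 0 where there is no reading), "fx", "fy", "cx", "cy" (pixels), "origin" and "rotation" of the camera in the world. Camera axes: x right, y up, looking along -z (the intrinsics and any distortion apply to the point x, -y, -z); pixel columns grow to the right and rows downward; lengths in m; the calibration is good to about 2 mm. A picture is of the moment at which its call begins.
- manip.job_done(): hands the job in, once; it reports no verdict.
The state is a dict: "time": time; "joint_pos": joint angles; "joint_vel": joint speeds; "joint_efforts": joint torques, N m; "tool_pos": TCP position; "tool_rot": TCP orientation; "contact_force": force on the tool from outside, world axes, zero at the start; "ft_torque": the same for the moment, N m; "gripper_width": opening from 0.0 (shut) to 1.0 (fully open).
Only numpy, scipy, OpenCV 4.12 (cv2) and the standard library are available. Lean on these libraries where they do the work, as an engineer would, in place of code of your own. Each camera call takes 0.05 s, during which the arm holds its last target. There are 200 camera calls.

## Working session

There is one attempt and no reset: what is moved stays moved. The work goes in short steps, Python scripts to look and compute and a tool call to move; the robot and the scene stay as the last step left them, time stands still between calls to the robot, and variables do not carry over. Pictures are saved under pics/ and viewed, about 12 in all and at most 16, crops included, and the job is handed in when it is done.

Besides the shell and the picture viewer there is one more tool, called after "Call:" in YAML: its name, and indented under it one key for each argument. play_rows: Moves the arm, as the interface text tells. Its arguments: {"type":"object","properties":{"plan":{"type":"array"}},"required":["plan"]}

```bash
mkdir -p pics; ls; cat > h.py <<'E'
import numpy as np, cv2
from plant import manip
def snap(name,fn=None):
    f=manip.grab_frame(name)
    if fn: cv2.imwrite('pics/'+fn,f['img'][:,:,::-1])
    return f
def cloud(f):
    z=f['range_z']; v,u=np.mgrid[:z.shape[0],:z.shape[1]]
    p=np.stack([(u-f['cx'])/f['fx']*z,-(v-f['cy'])/f['fy']*z,-z],-1)
    P=p@np.array(f['rotation']).T+np.array(f['origin']); P[z<=0]=np.nan
    return P
E
python3 - <<'E'
from h import *
for n in('top','scene'):
    f=snap(n,n+'1.png'); np.save(n+'1.npy',cloud(f)); print(n,f['origin'],f['rotation'],f['fx'],[k for k in f])
s=manip.state(); print(s)
E
```

```text
picsTraceback (most recent call last):
  File "<stdin>", line 3, in <module>
  File "h.py", line 10, in cloud
    P=p@np.array(f['rotation']).T+np.array(f['origin']); P[z<=0]=np.nan
      ~^~~~~~~~~~~~~~~~~~~~~~~~~~
ValueError: matmul: Input operand 1 has a mismatch in its core dimension 0, with gufunc signature (n?,k),(k,m?)->(n?,m?) (size 4 is different from 3)
```

Rotation is a quaternion.

```bash
python3 - <<'E'
s=open('h.py').read()
s=s.replace("np.array(f['rotation']).T","Q(f['rotation']).T").replace("def snap","from scipy.spatial.transform import Rotation\ndef Q(q): return Rotation.from_quat(np.roll(q,-1)).as_matrix()\ndef snap")
open('h.py','w').write(s)
E
python3 - <<'E'
from h import *
for n in('top','scene'):
    f=snap(n,n+'1.png'); np.save(n+'1.npy',cloud(f)); print(n,f['origin'],f['rotation'],f['fx'],[k for k in f])
s=manip.state(); print(s)
E
```

```text
top [ 0.44277117 -0.01663543  1.2054586 ] [-0.70505616 -0.02839909  0.02202542  0.7082402 ] 401.2674704232413 ['img', 'range_z', 'fx', 'fy', 'cx', 'cy', 'origin', 'rotation']
scene [1.47087112 0.05941321 0.87630824] [0.61797597 0.29093268 0.30239491 0.66484674] 451.2797295640989 ['img', 'range_z', 'fx', 'fy', 'cx', 'cy', 'origin', 'rotation']
{'time': 0.15, 'joint_pos': array([ 1.08697524e+00,  5.32220155e-02,  1.61396484e+00, -1.29563789e-07,
        1.47603782e+00, -1.19002220e-01]), 'joint_vel': array([-0.00031003, -0.00250449, -0.00507095, -0.00187761,  0.00155578,
       -0.00164745]), 'joint_efforts': array([ 3.50583850e-04, -3.94248068e+01, -3.70720088e+01, -1.19102533e-04,
        4.71004372e-03,  2.90291055e-06]), 'tool_pos': array([0.22275857, 0.58342983, 0.23034325]), 'tool_rot': array([ 0.69520403,  0.1277178 ,  0.69554653, -0.12881982]), 'contact_force': array([ 0.364047  ,  0.26636716, -0.02112711]), 'ft_torque': array([ 0.0292936 , -0.03234373,  0.0124707 ]), 'gripper_width': 1.0035720801619445}
```

View pics/top1.png

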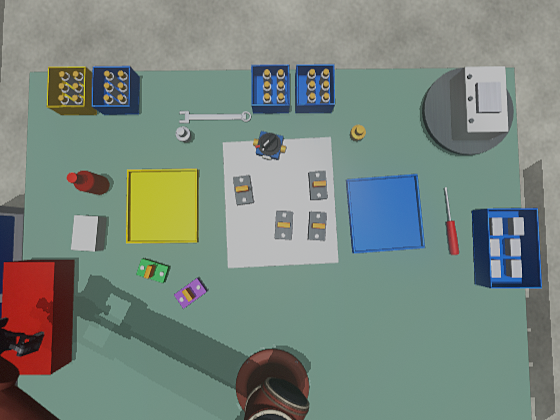

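View pics/scene1.png

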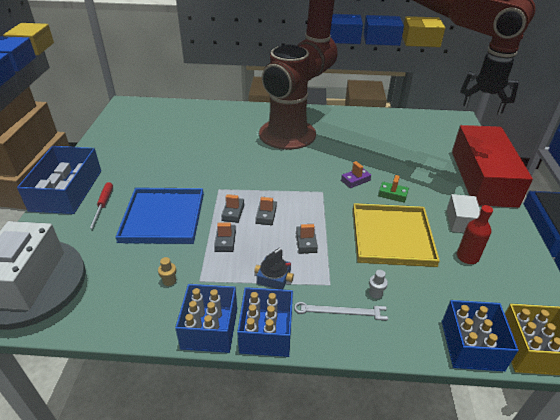

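The top view shows four feet at about (243,190), (318,184), (284,225) and (318,226). The regulator is at (268,146), the yellow tray on the left (162,206) and the blue tray on the right (385,213). The green and purple look-alikes are at (152,270) and (190,292).

```bash
cat >> h.py <<'E'
def rect(P,m,name):
    n,l,st,c=cv2.connectedComponentsWithStats(m.astype(np.uint8))
    for i in range(1,n):
        if st[i,4]<25: continue
        q=P[l==i]; q=q[~np.isnan(q[:,0])]
        r=cv2.minAreaRect((q[:,:2]*1000).astype(np.float32))
        print(name,'px',c[i].round(),'n',st[i,4],'ctr mm',np.round(r[0],1),'size',np.round(r[1],1),'ang',round(r[2],1),'med z',round(np.median(q[:,2])*1000,1))
def feet(f,P):
    h=cv2.cvtColor(f['img'],cv2.COLOR_RGB2HSV)
    x,y,z=P[...,0],P[...,1],P[...,2]
    roi=(x>.3)&(x<.9)&(abs(y)<.5)
    rect(P,roi&(z>.052)&(z<.075)&(h[...,1]>110)&(h[...,0]<25),'grip')
    rect(P,roi&(z>.015)&(z<.035)&(h[...,1]<80),'base')
    return h
E
python3 - <<'E'
from h import *
f=snap('top'); P=cloud(f); h=feet(f,P); x,y,z=np.moveaxis(P,-1,0)
print('bench z',np.nanmedian(z[300:330,300:400]), 'plate',np.nanmedian(z[200:210,255:275]))
ok=(x<.75)&(z<.05)&(x>.35)
rect(P,ok&(h[...,0]>100)&(h[...,0]<125)&(h[...,1]>110)&(z>-.01)&(y<0)&(y>-.5),'blue')
rect(P,ok&(h[...,0]>22)&(h[...,0]<35)&(h[...,1]>110),'yellow')
rect(P,(h[...,1]<40)&(h[...,2]>170)&(z<.01)&(x<.8)&(abs(y)<.3),'plate')
rect(P,(z>.075)&(x>.6)&(x<.8)&(abs(y)<.15),'knobbar')
rect(P,(z>.025)&(z<.095)&(x>.6)&(x<.8)&(abs(y-.05)<.06),'reg')
E
```

```text
grip px [ 99. 182.] n 50 ctr mm [592.3 494.1] size [ 9.9 43.8] ang 88.2 med z 63.4
grip px [319. 183.] n 59 ctr mm [ 586.9 -137.4] size [12.3 34.4] ang 0.4 med z 63.1
grip px [241. 188.] n 54 ctr mm [573.7  84.7] size [12.1 32.8] ang 6.2 med z 63.9
grip px [283. 224.] n 51 ctr mm [470.  -33.7] size [34.2 11.4] ang 89.2 med z 63.9
grip px [318. 225.] n 55 ctr mm [ 466.7 -133.3] size [33.9 11.4] ang 89.3 med z 63.4
grip px [148. 271.] n 74 ctr mm [338.  349.6] size [13.1 35.8] ang 76.2 med z 63.2
base px [266. 156.] n 31 ctr mm [672.1  15.7] size [30.7  8.6] ang 83.3 med z 26.5
base px [317. 185.] n 403 ctr mm [ 588.6 -137.8] size [84.6 50.3] ang 2.9 med z 23.7
base px [243. 189.] n 398 ctr mm [575.2  85. ] size [84.  50.1] ang 7.9 med z 24.1
base px [283. 224.] n 413 ctr mm [471.1 -35.6] size [50.  82.9] ang 89.1 med z 24.0
base px [317. 225.] n 416 ctr mm [ 467.3 -134.5] size [50.5 83.9] ang 85.6 med z 23.8
base px [102. 223.] n 32 ctr mm [476.1 498.7] size [ 3.4 41.1] ang 85.3 med z 25.9
bench z -0.00032132249429128734 plate 0.0007778248812049249
blue px [276. 155.] n 31 ctr mm [675.8 -16.5] size [14.7 27.3] ang 35.0 med z 32.3
blue px [385. 213.] n 5368 ctr mm [ 502.3 -339.7] size [221.5 219.2] ang 4.1 med z 6.2
yellow px [355. 136.] n 28 ctr mm [ 728.2 -246.4] size [23.3  9.8] ang 53.9 med z 46.0
yellow px [162. 206.] n 5260 ctr mm [528.2 329.9] size [221.1 218. ] ang 89.7 med z 6.7
plate px [209. 118.] n 118 ctr mm [795. 186.] size [ 13.2 182.7] ang 2.4 med z 7.0
plate px [278. 204.] n 10966 ctr mm [539.8 -24. ] size [380.9 330. ] ang 2.6 med z 0.6
knobbar px [269. 140.] n 88 ctr mm [708.3   6.2] size [14.6 44.4] ang 47.7 med z 88.5
reg px [266. 144.] n 440 ctr mm [707.1  22.4] size [63.1 79.8] ang 89.3 med z 43.6
```

```bash
cat >> h.py <<'E'
def go(x,y,z,jaw_deg=None):
    """shift (mm, tool axes) and turn to world TCP (mm) with jaw dir at jaw_deg in world"""
    s=manip.state(); R=Q(s['tool_rot']); d=R.T@(np.array([x,y,z])-s['tool_pos']*1000)
    a=np.degrees(np.arctan2(R[1,1],R[0,1])); t=0
    if jaw_deg is not None: t=-((jaw_deg-a+90)%180-90)*np.pi/180  # tool x down: +turn = cw from above
    print('now',(s['tool_pos']*1000).round(1),'jaw',round(a,1),'tilt',R[:,0].round(3),'-> shift',d.round(1),'turn',round(t,3),'F',s['contact_force'].round(2),'w',round(s['gripper_width'],3),'j6',s['joint_pos'][5].round(2),'t',round(s['time'],2))
E
python3 - <<'E'
from h import *
go(560,10,330,0); go(560,10,330,90)
f=snap('wrist'); print(f['origin'],Q(f['rotation'])[:,2],manip.state()['tool_pos'])
E
```

```text
now [222.8 583.5 230.5] jaw 69.1 tilt [-0.001 -0.001 -1.   ] -> shift [ -99.  -415.6  519.6] turn 1.206 F [0.18 0.2  0.59] w 0.998 j6 -0.12 t 0.2
now [222.8 583.5 230.5] jaw 69.1 tilt [-0.001 -0.001 -1.   ] -> shift [ -99.  -415.6  519.6] turn -0.365 F [0.18 0.2  0.59] w 0.998 j6 -0.12 t 0.2
[0.14310317 0.61374975 0.37363249] [-0.30703698  0.11747931  0.94441882] [0.22283999 0.58361958 0.2306951 ]
```

Call:
play_rows:
  plan:
    - [-50,-35,43,0,-1]
    - [-99,-70,87,0,-1]
    - [-99,-105,130,0,-1]
    - [-99,-140,173,0,-1]
    - [-99,-175,216,0,-1]
    - [-99,-208,260,0,-1]
    - [-99,-208,260,0,-1]

```text
time: 1.12
tool_pos: [0.3931, 0.2942, 0.3303]
tool_rot: [0.695, 0.13, 0.695, -0.13]
contact_force: [0.3, 0.0, 0.7]
gripper_width: 1.002
```

Call:
play_rows:
  plan:
    - [0,-30,37,0.17,-1]
    - [0,-60,74,0.34,-1]
    - [0,-90,111,0.51,-1]
    - [0,-120,148,0.68,-1]
    - [0,-150,186,0.86,-1]
    - [0,-180,223,1.03,-1]
    - [0,-208,260,1.206,-1]
    - [0,-208,260,1.206,-1]

```text
time: 2.12
tool_pos: [0.5612, 0.0087, 0.3295]
tool_rot: [-0.499, -0.5, -0.5, 0.501]
contact_force: [-0.7, 0.5, -0.3]
gripper_width: 1.0
```

```bash
python3 - <<'E'
from h import *
go(560,10,330,0)
f=snap('wrist','w1.png'); np.savez('w1.npz',P=cloud(f),img=f['img']); print(f['origin'])
E
```

```text
now [561.2   8.7 329.5] jaw -0.1 tilt [-0.001  0.    -1.   ] -> shift [-0.5 -1.2 -1.3] turn -0.002 F [-0.65  0.5  -0.27] w 1.0 j6 -0.11 t 2.12
[0.56117426 0.09336602 0.47255574]
```

View pics/w1.png

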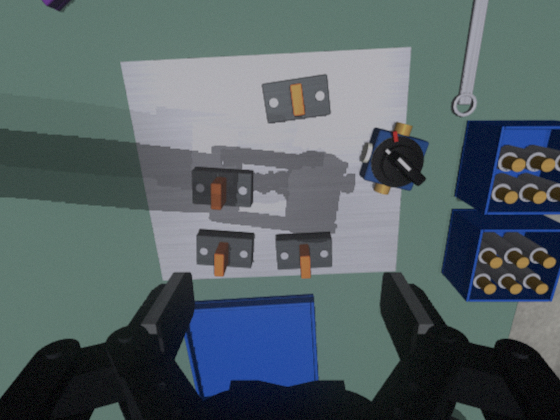

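```bash
python3 - <<'E'
import numpy as np,cv2
from h import rect
d=np.load('w1.npz'); P=d['P']; im=d['img']; h=cv2.cvtColor(im,cv2.COLOR_RGB2HSV)
x,y,z=np.moveaxis(P,-1,0)
roi=(abs(x-.705)<.06)&(abs(y-.015)<.07)
red=roi&((h[...,0]<6)|(h[...,0]>174))&(h[...,1]>150)
def pr(m,n): 
    q=P[m]; print(n,len(q),(q.mean(0)*1000).round(1),(q.min(0)*1000).round(1),(q.max(0)*1000).round(1))
pr(red,'red')
wh=roi&(h[...,2]>150)&(h[...,1]<60)&(z>.03); pr(wh,'white')
rect(P,wh,'white')
rect(P,roi&(z>.083),'bartop')
rect(P,roi&(z>.03)&(z<.06)&(h[...,2]<70),'skirt')
rect(P,roi&(z>.02)&(z<.037)&(h[...,0]>100)&(h[...,0]<125)&(h[...,1]>110),'blue')
print(P[wh][::4].round(4)*1000)
cv2.imwrite('pics/w1c.png',cv2.resize(im[100:220,330:460,::-1],None,fx=5,fy=5,interpolation=cv2.INTER_CUBIC))
E
```

```text
red 48 [698.3  39.1  45.7] [694.6  33.2  23.1] [706.2  45.4  48.7]
white 89 [685.5  11.7  61.9] [664.6 -34.4  30. ] [716.9  23.7  92.6]
white px [368. 155.] n 31 ctr mm [669.3  12.7] size [11.  5.] ang 77.7 med z 31.4
white px [404. 164.] n 41 ctr mm [697.5  12.9] size [ 3.2 18. ] ang 47.9 med z 91.2
bartop px [409. 170.] n 460 ctr mm [705.7   4.3] size [13.8 45.6] ang 47.8 med z 89.3
skirt px [395. 160.] n 1564 ctr mm [705.7   5.6] size [67.7 66.2] ang 52.1 med z 42.6
blue px [381. 137.] n 165 ctr mm [682.2  35.8] size [32.  15.5] ang 40.8 med z 34.3
blue px [421. 144.] n 123 ctr mm [735.3  29.9] size [15.1 33.6] ang 44.6 med z 34.4
blue px [369. 173.] n 136 ctr mm [671.2 -11.2] size [15.8 34.2] ang 22.7 med z 34.2
blue px [408. 187.] n 47 ctr mm [725.8 -31.4] size [14.9  8. ] ang 26.2 med z 34.6
[[684.9  23.7  58. ]
 [670.3  17.9  31.2]
 [688.   22.2  56.4]
 [670.4  16.6  31.1]
 [689.1  21.1  57.4]
 [671.6  15.4  31.9]
 [670.3  14.2  32.5]
 [669.1  12.8  32.3]
 [669.5  11.2  31. ]
 [669.4  10.   32. ]
 [669.5   8.7  32.1]
 [667.3   5.7  30.7]
 [691.3  16.5  91.4]
 [692.2  15.5  92.5]
 [697.3  15.3  91.1]
 [698.   13.8  89.6]
 [699.   12.7  90.4]
 [700.1  11.7  91. ]
 [701.8  10.2  89.9]
 [702.5   9.4  91.6]
 [704.    8.1  91.1]
 [664.6 -20.   33.3]
 [716.9 -34.4  32.9]]
```

View pics/w1c.png

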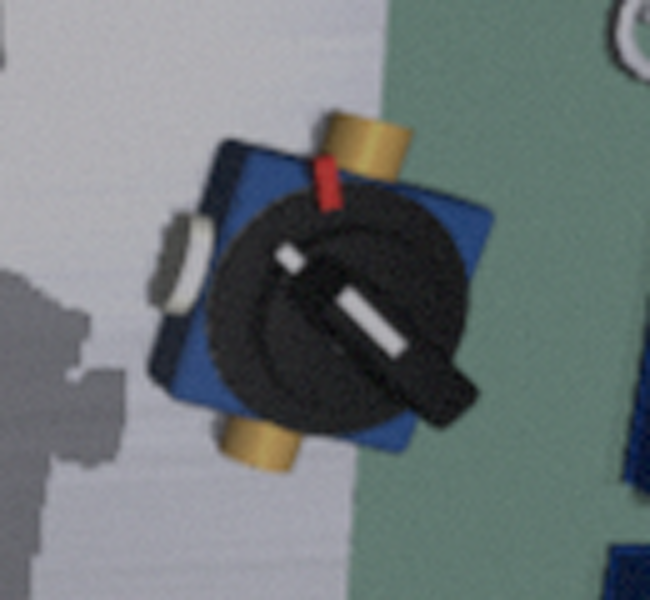

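The white pointer lies along the bar at about 138° in the world. The red tab is at about 102° seen from the axis, which sits at (706,5). The knob needs about 0.62 rad clockwise.

```bash
python3 - <<'E'
from h import *
go(706,5,150,47.8)
E
```

```text
now [560.6  10.  329.7] jaw 0.0 tilt [-0.001  0.001 -1.   ] -> shift [179.4 145.6   5.2] turn -0.834 F [-0.24  0.11  0.02] w 0.999 j6 -0.12 t 2.17
```

Call:
play_rows:
  plan:
    - [30,40,1,-0.17,-1]
    - [60,80,2,-0.34,-1]
    - [100,120,4,-0.5,-1]
    - [140,145.6,5,-0.67,-1]
    - [179,145.6,5.2,-0.834,-1]
    - [179,145.6,5.2,-0.834,-1]
    - [179,145.6,5.2,-0.834,-1]

```text
time: 3.05
tool_pos: [0.7065, 0.0058, 0.1534]
tool_rot: [0.66, 0.255, 0.659, -0.254]
contact_force: [-0.1, 0.2, -0.1]
gripper_width: 1.001
```

```bash
python3 - <<'E'
from h import *
go(706,5,62,47.8)
E
```

```text
now [706.5   5.8 153.4] jaw 47.8 tilt [ 0.002 -0.    -1.   ] -> shift [91.4 -1.1  0. ] turn -0.001 F [-0.12  0.24 -0.13] w 1.001 j6 -0.93 t 3.05
```

Call:
play_rows:
  plan:
    - [45,0,0,0,-1]
    - [88,0,0,0,-1]
    - [90,0,0,0,-1]
    - [90,0,0,0,0.3]
    - [90,0,0,0,1]
    - [90,0,0,0,1]
    - [90,0,0,0,1]
    - [90,0,0,0,1]

```text
time: 4.05
tool_pos: [0.7066, 0.0045, 0.0627]
tool_rot: [0.66, 0.255, 0.659, -0.254]
contact_force: [-0.2, 0.7, 4.5]
gripper_width: 0.154
```

Call:
play_rows:
  plan:
    - [0,0,0,0.0,1]
    - [0,0,0,0.0,1]
    - [0,0,0,0.15,1]
    - [0,0,0,0.3,1]
    - [0,0,0,0.45,1]
    - [0,0,0,0.58,1]
    - [0,0,0,0.62,1]
    - [0,0,0,0.62,1]

```text
time: 5.05
tool_pos: [0.7068, 0.0046, 0.0626]
tool_rot: [0.551, 0.444, 0.55, -0.443]
contact_force: [0.1, 0.1, 4.9]
gripper_width: 0.149
```

```bash
python3 - <<'E'
from h import *
go(706,5,62,12)
f=snap('wrist'); P=cloud(f); im=f['img']; h=cv2.cvtColor(im,cv2.COLOR_RGB2HSV)
x,y,z=np.moveaxis(P,-1,0)
roi=(abs(x-.705)<.06)&(abs(y-.015)<.07)
red=roi&((h[...,0]<6)|(h[...,0]>174))&(h[...,1]>150)
v,u=np.where(roi); print(u.min(),u.max(),v.min(),v.max()); 
print('red',P[red].mean(0)*1000, red.sum())
rect(P,roi&(h[...,2]>150)&(h[...,1]<60)&(z>.04),'white')
c=im[v.min():v.max(),u.min():u.max(),::-1]; s=min(800/c.shape[1],600/c.shape[0])
cv2.imwrite('pics/k1.png',cv2.resize(c,None,fx=s,fy=s,interpolation=cv2.INTER_CUBIC))
E
```

```text
now [706.8   4.6  62.6] jaw 12.2 tilt [ 0.002  0.    -1.   ] -> shift [ 0.6 -0.7 -0.6] turn 0.004 F [0.09 0.1  4.93] w 0.149 j6 -0.31 t 5.05
31 546 79 419
red [698.37150859  38.82767132  47.4703501 ] 201
```

View pics/k1.png

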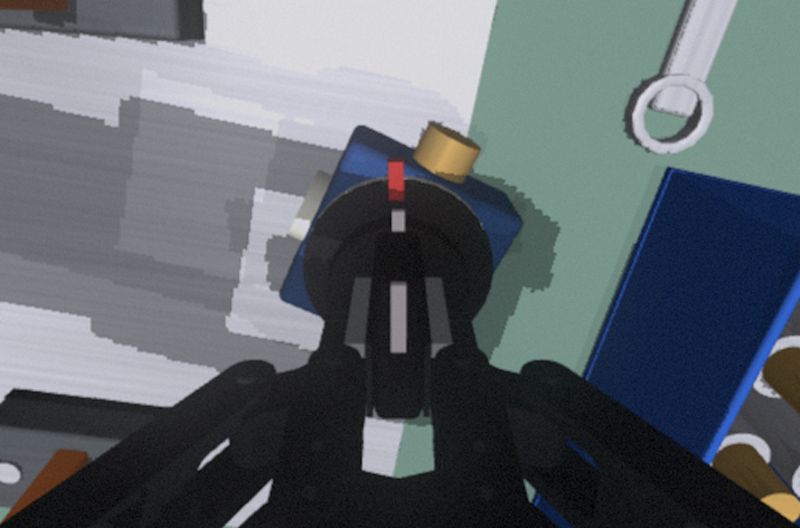

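Pointer (398,220) and tab (397,190) line up. Next I pull the knob up.

Call:
play_rows:
  plan:
    - [-3,0,0,0,1]
    - [-6,0,0,0,1]
    - [-9,0,0,0,1]
    - [-12,0,0,0,1]
    - [-14,0,0,0,1]
    - [-14,0,0,0,1]

```text
time: 5.85
tool_pos: [0.7066, 0.0046, 0.0747]
tool_rot: [0.551, 0.444, 0.55, -0.443]
contact_force: [4.8, -0.1, -4.0]
gripper_width: 0.149
```

Call:
play_rows:
  plan:
    - [-2,0,0,0,1]
    - [-2,0,0,0,1]
    - [-2,0,0,0,1]

```text
time: 6.22
tool_pos: [0.7064, 0.0046, 0.0748]
tool_rot: [0.551, 0.444, 0.55, -0.443]
contact_force: [9.6, 0.9, -9.6]
gripper_width: 0.146
```

Call:
play_rows:
  plan:
    - [2,0,0,0,1]
    - [2,0,0,0,0.2]
    - [2,0,0,0,-0.5]
    - [2,0,0,0,-1]
    - [2,0,0,0,-1]
    - [-30,0,0,0,-1]
    - [-60,0,0,0,-1]
    - [-60,0,0,0,-1]

```text
time: 7.22
tool_pos: [0.7081, 0.0043, 0.1414]
tool_rot: [0.553, 0.445, 0.549, -0.442]
contact_force: [-0.5, -0.3, -1.2]
gripper_width: 1.0
```

```bash
python3 - <<'E'
from h import *
go(600,0,220,0)
f=snap('wrist'); P=cloud(f); im=f['img']; h=cv2.cvtColor(im,cv2.COLOR_RGB2HSV)
x,y,z=np.moveaxis(P,-1,0)
roi=(abs(x-.705)<.06)&(abs(y-.015)<.07)
red=roi&((h[...,0]<6)|(h[...,0]>174))&(h[...,1]>150)
print('red',P[red].mean(0)*1000, red.sum())
rect(P,roi&(z>.095),'bartop')
rect(P,roi&(h[...,2]>130)&(h[...,1]<60)&(z>.04),'white')
q=P[roi&(z>.058)&(z<.075)&(h[...,2]<70)]; print('skirt z',np.median(q,0)*1000,len(q))
v,u=np.where(roi&(z>.02)); c=im[v.min():v.max(),u.min():u.max(),::-1]; s=min(600/c.shape[1],600/c.shape[0])
cv2.imwrite('pics/k2.png',cv2.resize(c,None,fx=s,fy=s,interpolation=cv2.INTER_CUBIC))
f=snap('top'); feet(f,cloud(f))
E
```

```text
now [708.1   4.3 141.4] jaw 12.3 tilt [ 0.007 -0.001 -1.   ] -> shift [ -79.3 -106.   -18.6] turn 0.214 F [-0.46 -0.34 -1.16] w 1.0 j6 -0.31 t 7.22
red [698.41088562  37.69491745  54.1163605 ] 93
bartop px [284. 235.] n 1582 ctr mm [706.1   4.5] size [13.9 45.9] ang 12.6 med z 101.3
bartop px [274. 370.] n 28848 ctr mm [704.1   6.9] size [126.4  33.4] ang 13.1 med z 211.5
bartop px [524. 399.] n 798 ctr mm [763.5  26.6] size [4.  6.8] ang 9.2 med z 221.9
white px [285. 182.] n 39 ctr mm [701.   30.1] size [3.4 5.4] ang 12.7 med z 69.0
white px [284. 221.] n 149 ctr mm [703.7  16.1] size [ 2.4 18.7] ang 12.1 med z 103.0
skirt z [703.97991667   7.4745994   67.42597072] 2085
grip px [360. 129.] n 34 ctr mm [ 740.9 -254.7] size [22.  19.9] ang 63.3 med z 73.2
grip px [100. 184.] n 42 ctr mm [588.1 492.9] size [ 6.5 34.3] ang 77.5 med z 64.6
grip px [319. 183.] n 61 ctr mm [ 587.1 -137.4] size [11.7 34.4] ang 0.6 med z 63.6
grip px [284. 224.] n 47 ctr mm [470.  -37.9] size [25.6 11.4] ang 89.6 med z 63.8
grip px [318. 225.] n 55 ctr mm [ 466.7 -133.2] size [33.7 11.4] ang 89.7 med z 63.5
grip px [148. 271.] n 74 ctr mm [338.9 349.5] size [13.6 35.3] ang 74.1 med z 63.4
base px [184. 168.] n 26 ctr mm [639. 259.] size [73.7  2.2] ang 88.2 med z 23.4
base px [317. 185.] n 402 ctr mm [ 588.2 -137.7] size [84.1 50.5] ang 3.6 med z 23.9
base px [286. 224.] n 301 ctr mm [470.1 -41.7] size [37.1 82.8] ang 86.1 med z 24.4
base px [317. 225.] n 413 ctr mm [ 467.2 -134.3] size [50.1 83.7] ang 85.4 med z 23.8
base px [102. 222.] n 30 ctr mm [477.5 498.3] size [ 3.5 38.2] ang 86.7 med z 25.1
```

View pics/k2.png

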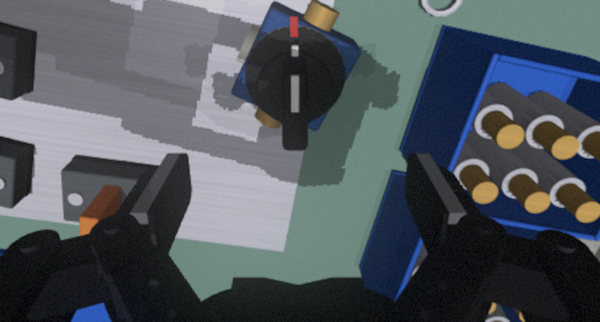

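The knob is up: bar top 101 mm (+12), pointer at 102.6° against the tab at about 103°. Next is the drag test of the foot at (587,-137).

```bash
python3 - <<'E'
from h import *
go(587,-137,120,3.)
E
```

```text
now [705.7   4.5 137. ] jaw 12.3 tilt [-0. -0. -1.] -> shift [  17.  -146.1  113.1] turn 0.162 F [-0.64 -0.99 -0.71] w 1.0 j6 -0.31 t 7.33
```

Call:
play_rows:
  plan:
    - [0,-40,30,0.0,-1]
    - [0,-80,60,0.08,-0.5]
    - [5,-120,90,0.162,0.3]
    - [17,-146,113,0.162,0.3]
    - [17,-146,113,0.162,0.3]
    - [60,-146,113,0.162,0.3]
    - [105,-146,113,0.162,0.3]
    - [105,-146,113,0.162,0.3]

```text
time: 8.32
tool_pos: [0.5839, -0.1347, 0.0274]
tool_rot: [0.51, 0.485, 0.516, -0.488]
contact_force: [-0.2, 0.4, 0.4]
gripper_width: 0.349
```

```bash
python3 - <<'E'
from h import *
go(587,-137,32,3.)
f=snap('wrist','a1.png'); P=cloud(f); feet(f,P)
E
```

```text
now [ 583.9 -134.7   27.4] jaw 3.0 tilt [-0.009  0.004 -1.   ] -> shift [-4.7  2.9  2.4] turn 0.0 F [-0.19  0.45  0.42] w 0.349 j6 -0.4 t 8.32
grip px [ 10. 300.] n 1725 ctr mm [ 471.1 -135.8] size [ 6.9 36.3] ang 2.0 med z 57.2
grip px [291. 321.] n 3061 ctr mm [ 585.7 -139.2] size [13.7 37.6] ang 3.4 med z 64.2
base px [76. 57.] n 11647 ctr mm [484.4 -39.6] size [46.5 52.4] ang 86.1 med z 24.6
base px [ 87. 251.] n 9173 ctr mm [ 472.2 -136.2] size [51.  70.1] ang 85.5 med z 24.3
base px [291. 257.] n 8712 ctr mm [ 585.6 -138.6] size [84.6 49.9] ang 3.5 med z 24.3
```

View pics/a1.png

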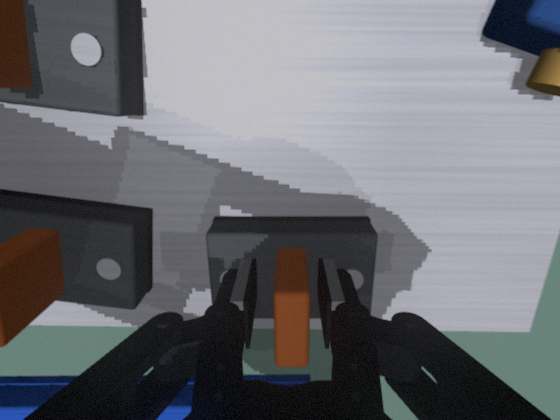

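The image shows the fingers straddling the grip (291,310) above the base. I push along +x.

Call:
play_rows:
  plan:
    - [0,0,0,0,0.3]
    - [0,0,0,0,0.3]
    - [0,3,0,0,0.3]

```text
time: 8.75
tool_pos: [0.5912, -0.137, 0.0338]
tool_rot: [0.514, 0.487, 0.512, -0.487]
contact_force: [0.1, -0.4, -0.5]
gripper_width: 0.35
```

Call:
play_rows:
  plan:
    - [0,5,0,0,0.3]
    - [0,10,0,0,0.3]
    - [0,15,0,0,0.3]
    - [0,20,0,0,0.3]
    - [0,25,0,0,0.3]
    - [0,30,0,0,0.3]
    - [0,35,0,0,0.3]

```text
time: 9.62
tool_pos: [0.6233, -0.1351, 0.0324]
tool_rot: [0.511, 0.485, 0.515, -0.488]
contact_force: [-7.9, -1.1, 7.7]
gripper_width: 0.355
```

Call:
play_rows:
  plan:
    - [0,5,0,0,0.3]

```text
time: 9.75
tool_pos: [0.6282, -0.1348, 0.0324]
tool_rot: [0.511, 0.485, 0.515, -0.488]
contact_force: [-9.6, -0.4, 6.1]
gripper_width: 0.353
```

Call:
play_rows:
  plan:
    - [0,0,0,0,0.3]
    - [0,0,0,0,0.3]

```text
time: 10.0
tool_pos: [0.6291, -0.1347, 0.0324]
tool_rot: [0.512, 0.486, 0.514, -0.488]
contact_force: [-5.4, 0.0, 4.4]
gripper_width: 0.349
```

```bash
python3 - <<'E'
from h import *
go(587,-137,32,3.)
f=snap('wrist'); P=cloud(f); feet(f,P)
E
```

```text
now [ 629.1 -134.7   32.4] jaw 3.0 tilt [-0.004  0.    -1.   ] -> shift [  0.5 -42.2   0.1] turn -0.0 F [-5.44  0.01  4.41] w 0.349 j6 -0.38 t 10.0
grip px [267. 307.] n 2997 ctr mm [ 620.3 -136.2] size [15.  35.9] ang 3.0 med z 64.1
base px [15. 58.] n 3350 ctr mm [507.4 -42.2] size [45.7 10.7] ang 79.6 med z 23.3
base px [ 30. 253.] n 5490 ctr mm [ 493.  -138.1] size [52.3 30.2] ang 83.8 med z 24.1
base px [268. 252.] n 9410 ctr mm [ 620.5 -136.7] size [84.2 50. ] ang 2.7 med z 24.3
```

Clearly high drag, but with some bearing down (Fz +4 to 6), so I repeat it gently in the other direction after settling.

Call:
play_rows:
  plan:
    - [-2,-8,0,0,0.3]
    - [-2,-10,0,0,0.3]
    - [-2,-10,0,0,0.3]
    - [-2,-10,0,0,0.3]
    - [-2,-12,0,0,0.3]
    - [-2,-14,0,0,0.3]
    - [-2,-17,0,0,0.3]
    - [-2,-20,0,0,0.3]

```text
time: 11.05
tool_pos: [0.6109, -0.1357, 0.0345]
tool_rot: [0.513, 0.487, 0.512, -0.486]
contact_force: [4.1, 0.7, -2.7]
gripper_width: 0.351
```

Call:
play_rows:
  plan:
    - [0,-3,0,0,0.3]
    - [0,-6,0,0,0.3]
    - [0,-9,0,0,0.3]
    - [0,-12,0,0,0.3]
    - [0,-15,0,0,0.3]

```text
time: 11.68
tool_pos: [0.5953, -0.1366, 0.0345]
tool_rot: [0.513, 0.487, 0.513, -0.487]
contact_force: [4.7, 0.1, -1.1]
gripper_width: 0.35
```

Call:
play_rows:
  plan:
    - [0,-3,0,0,0.3]

```text
time: 11.8
tool_pos: [0.5923, -0.1367, 0.0345]
tool_rot: [0.513, 0.487, 0.513, -0.487]
contact_force: [4.5, -0.3, -1.3]
gripper_width: 0.35
```

Call:
play_rows:
  plan:
    - [0,0,0,0,0.3]
    - [0,0,0,0,0.3]

```text
time: 12.05
tool_pos: [0.592, -0.1368, 0.0345]
tool_rot: [0.513, 0.487, 0.513, -0.487]
contact_force: [1.0, 0.5, 1.5]
gripper_width: 0.347
```

```bash
python3 - <<'E'
from h import *
f=snap('wrist'); P=cloud(f); feet(f,P)
go(620,-137,32,3.)
E
```

```text
grip px [  6. 288.] n 937 ctr mm [ 471.5 -136.4] size [35.9  3.2] ang 86.5 med z 55.3
grip px [306. 305.] n 2918 ctr mm [ 600.2 -138. ] size [15.3 36.1] ang 2.9 med z 64.1
base px [66. 53.] n 10618 ctr mm [486.1 -40.2] size [45.6 49.1] ang 86.1 med z 24.6
base px [ 81. 243.] n 8368 ctr mm [ 474.4 -136.2] size [50.5 65.8] ang 85.2 med z 24.2
base px [305. 250.] n 9318 ctr mm [ 599.6 -138. ] size [84.2 50.1] ang 2.7 med z 24.4
now [ 592.  -136.8   34.5] jaw 3.0 tilt [-0.001 -0.    -1.   ] -> shift [ 2.4 27.9  1.7] turn -0.0 F [1.49 0.57 1.1 ] w 0.353 j6 -0.4 t 12.1
```

Level drag is about 5 N, so this foot is sound. I grasp it and take it to the blue tray.

Call:
play_rows:
  plan:
    - [4,8,1,0,0.3]
    - [4,8,1,0,0.3]
    - [4,8,1,0,0.3]
    - [4,8,1,0,1]
    - [4,8,1,0,1]
    - [4,8,1,0,1]
    - [4,8,1,0,1]
    - [4,8,1,0,1]

```text
time: 13.1
tool_pos: [0.6001, -0.1372, 0.0302]
tool_rot: [0.513, 0.487, 0.513, -0.487]
contact_force: [-1.6, 0.1, -1.2]
gripper_width: 0.156
```

Call:
play_rows:
  plan:
    - [-20,0,0,0,1]
    - [-45,0,0,0,1]
    - [-60,0,0,0,1]
    - [-60,0,0,0,1]
    - [-60,0,0,0,1]

```text
time: 13.72
tool_pos: [0.5994, -0.1369, 0.0891]
tool_rot: [0.512, 0.487, 0.514, -0.487]
contact_force: [0.5, 0.5, -8.3]
gripper_width: 0.152
```

```bash
python3 - <<'E'
from h import *
go(553,-384,90,4.1)
E
```

```text
now [ 599.4 -136.9   89.1] jaw 3.0 tilt [-0.002  0.001 -1.   ] -> shift [ -0.9 -59.2 244.3] turn -0.02 F [ 0.55  0.48 -8.27] w 0.152 j6 -0.4 t 13.72
```

Call:
play_rows:
  plan:
    - [0,-10,35,0,1]
    - [0,-20,80,0,1]
    - [0,-30,125,0,1]
    - [0,-42,170,0,1]
    - [0,-54,215,-0.01,1]
    - [0,-59,244,-0.02,1]
    - [0,-59,244,-0.02,1]
    - [0,-59,244,-0.02,1]

```text
time: 14.72
tool_pos: [0.5533, -0.383, 0.0886]
tool_rot: [0.516, 0.482, 0.519, -0.482]
contact_force: [0.2, 1.4, -7.9]
gripper_width: 0.158
```

```bash
python3 - <<'E'
from h import *
go(553,-384,36.5,4.1)
f=snap('wrist'); P=cloud(f); feet(f,P)
f=snap('top'); P=cloud(f); feet(f,P)
E
```

```text
now [ 553.3 -383.    88.6] jaw 4.1 tilt [-0.002  0.002 -1.   ] -> shift [52.1 -0.3  1.1] turn 0.0 F [ 0.21  1.38 -7.87] w 0.158 j6 -0.79 t 14.72
base px [516. 353.] n 481 ctr mm [ 732.  -471.7] size [64.4  6. ] ang 31.7 med z 32.8
grip px [100. 183.] n 51 ctr mm [592.5 494.6] size [ 8.9 41.3] ang 88.0 med z 64.6
grip px [242. 188.] n 52 ctr mm [574.2  84.6] size [11.9 32.9] ang 8.8 med z 63.8
grip px [283. 224.] n 51 ctr mm [470.  -33.7] size [34.2 11.5] ang 89.4 med z 63.4
grip px [318. 225.] n 55 ctr mm [ 466.8 -133.3] size [33.5 11.4] ang 89.7 med z 63.6
grip px [148. 271.] n 72 ctr mm [338.3 349.8] size [14.2 35.5] ang 72.3 med z 62.9
base px [266. 156.] n 31 ctr mm [672.4  14.2] size [27.2  8.4] ang 78.3 med z 28.1
base px [184. 168.] n 25 ctr mm [638.9 259.7] size [72.4  1.5] ang 89.7 med z 23.7
base px [243. 189.] n 399 ctr mm [574.7  84.9] size [84.4 50.1] ang 7.6 med z 24.2
base px [283. 224.] n 413 ctr mm [470.9 -35.6] size [50.  82.9] ang 88.8 med z 23.8
base px [317. 225.] n 415 ctr mm [ 467.4 -134.1] size [50.1 84. ] ang 85.4 med z 23.8
base px [102. 223.] n 38 ctr mm [474.5 498.2] size [ 3.  43.9] ang 88.7 med z 25.2
```

Call:
play_rows:
  plan:
    - [25,0,1,0,1]
    - [42,0,1,0,1]
    - [50,0,1,0,1]
    - [52,0,1,0,1]
    - [52,0,1,0,1]
    - [52,0,1,0,1]

```text
time: 15.58
tool_pos: [0.5547, -0.3855, 0.0394]
tool_rot: [0.518, 0.482, 0.517, -0.482]
contact_force: [0.4, 0.1, -8.0]
gripper_width: 0.157
```

Call:
play_rows:
  plan:
    - [0,0,0,0,0.7]
    - [0,0,0,0,0.3]
    - [0,0,0,0,0.3]
    - [-20,0,0,0,0.3]
    - [-60,0,0,0,0.3]
    - [-85,0,0,0,0.3]
    - [-85,0,0,0,0.3]

```text
time: 16.45
tool_pos: [0.5563, -0.3868, 0.1288]
tool_rot: [0.521, 0.482, 0.515, -0.482]
contact_force: [0.1, -0.4, -0.2]
gripper_width: 0.351
```

```bash
python3 - <<'E'
from h import *
go(467,-135,120,-4.5)
f=snap('top'); P=cloud(f); feet(f,P)
E
```

```text
now [ 556.3 -386.8  128.8] jaw 4.1 tilt [ 0.007 -0.006 -1.   ] -> shift [   6.8  -71.  -257.7] turn 0.151 F [ 0.09 -0.39 -0.17] w 0.351 j6 -0.79 t 16.45
grip px [360. 130.] n 31 ctr mm [ 739.3 -254.6] size [23.7 17.7] ang 77.2 med z 72.4
grip px [ 99. 183.] n 51 ctr mm [593.4 493.9] size [11.7 42.7] ang 89.7 med z 64.7
grip px [242. 188.] n 51 ctr mm [573.9  84.6] size [12.3 32.9] ang 8.3 med z 63.8
grip px [404. 193.] n 31 ctr mm [ 555.6 -378.4] size [21.4 13.3] ang 89.1 med z 70.1
grip px [283. 224.] n 49 ctr mm [470.1 -33.6] size [34.2 11.6] ang 89.8 med z 63.9
grip px [318. 225.] n 55 ctr mm [ 466.7 -133.5] size [33.9 11.4] ang 89.6 med z 63.3
grip px [148. 271.] n 74 ctr mm [338.3 350.1] size [14.3 35.7] ang 72.4 med z 63.2
base px [266. 156.] n 28 ctr mm [672.8  15.1] size [25.6  8.3] ang 77.8 med z 28.0
base px [184. 168.] n 26 ctr mm [639.1 259. ] size [74.2  2.5] ang 88.1 med z 22.2
base px [243. 189.] n 399 ctr mm [574.8  84.8] size [84.1 49.8] ang 8.1 med z 24.1
base px [399. 191.] n 281 ctr mm [ 555.2 -381.7] size [82.  49.4] ang 1.0 med z 29.3
base px [283. 224.] n 414 ctr mm [471.2 -35.7] size [50.2 82.7] ang 89.6 med z 24.0
base px [317. 225.] n 413 ctr mm [ 467.4 -134.3] size [49.9 84.1] ang 85.4 med z 24.0
base px [102. 222.] n 30 ctr mm [479.1 498.1] size [ 3.9 35.2] ang 87.7 med z 25.4
```

Call:
play_rows:
  plan:
    - [0,-12,-45,0,0.3]
    - [0,-24,-90,0.0,0.3]
    - [0,-36,-135,0.05,0.3]
    - [0,-48,-180,0.1,0.3]
    - [0,-60,-225,0.151,0.3]
    - [0,-69,-255,0.151,0.3]
    - [0,-69,-255,0.151,0.3]
    - [0,-69,-255,0.151,0.3]

```text
time: 17.5
tool_pos: [0.4668, -0.1358, 0.1227]
tool_rot: [-0.48, -0.519, -0.48, 0.52]
contact_force: [0.1, -0.3, -0.8]
gripper_width: 0.349
```

```bash
python3 - <<'E'
from h import *
f=snap('wrist'); P=cloud(f); feet(f,P)
go(467,-135,34,-4.5)
E
```

```text
grip px [275.  61.] n 1643 ctr mm [467.7 -35.8] size [35.4 13.4] ang 85.5 med z 64.5
grip px [284. 223.] n 1103 ctr mm [ 464.5 -135.4] size [35.4 13.4] ang 85.6 med z 64.3
base px [277.  68.] n 8035 ctr mm [467.4 -36.6] size [50.2 84.4] ang 86.1 med z 24.7
base px [284. 203.] n 5708 ctr mm [ 464.4 -135.2] size [49.5 84.2] ang 85.3 med z 24.5
base px [399. 413.] n 345 ctr mm [ 560.5 -361. ] size [30.   3.7] ang 4.9 med z 23.1
now [ 467.  -136.2  122.9] jaw -4.6 tilt [-0.001 -0.    -1.   ] -> shift [88.9 -0.  -1.2] turn -0.001 F [-1.03 -0.08  0.06] w 0.35 j6 -0.36 t 17.55
```

Call:
play_rows:
  plan:
    - [45,-1,0,0,0.3]
    - [80,-1,0,0,0.3]
    - [88,-1,0,0,0.3]
    - [88,-1,0,0,0.3]
    - [88,-1,0,0,0.3]
    - [88,-1,0,0,0.3]
    - [88,-1,0,0,0.3]

```text
time: 18.42
tool_pos: [0.4666, -0.1358, 0.0362]
tool_rot: [0.48, 0.52, 0.479, -0.519]
contact_force: [0.2, -1.1, 0.9]
gripper_width: 0.345
```

Call:
play_rows:
  plan:
    - [0,-5,0,0,0.3]
    - [0,-8,0,0,0.3]
    - [0,-11,0,0,0.3]
    - [0,-14,0,0,0.3]
    - [0,-17,0,0,0.3]
    - [0,-20,0,0,0.3]
    - [0,-23,0,0,0.3]
    - [0,-26,0,0,0.3]

```text
time: 19.42
tool_pos: [0.4399, -0.1335, 0.0354]
tool_rot: [0.48, 0.519, 0.48, -0.519]
contact_force: [1.3, 1.2, -0.4]
gripper_width: 0.351
```

Call:
play_rows:
  plan:
    - [0,-3,0,0,0.3]
    - [0,-6,0,0,0.3]

```text
time: 19.68
tool_pos: [0.4339, -0.133, 0.0354]
tool_rot: [0.48, 0.519, 0.48, -0.519]
contact_force: [2.1, -1.1, -0.2]
gripper_width: 0.35
```

Call:
play_rows:
  plan:
    - [0,0,0,0,0.3]

```text
time: 19.8
tool_pos: [0.4336, -0.1329, 0.0352]
tool_rot: [-0.48, -0.519, -0.48, 0.52]
contact_force: [-0.2, -0.2, 0.1]
gripper_width: 0.341
```

```bash
python3 - <<'E'
from h import *
f=snap('wrist'); P=cloud(f); feet(f,P)
go(467,-135,34,-4.5)
E
```

```text
grip px [368.  49.] n 4921 ctr mm [467.5 -37.9] size [31.4 14.6] ang 85.9 med z 64.4
grip px [306. 301.] n 2911 ctr mm [ 441.7 -134. ] size [36.4 15.2] ang 85.6 med z 64.1
base px [343.  60.] n 16851 ctr mm [467.3 -38.4] size [46.6 84.3] ang 85.4 med z 24.7
base px [304. 247.] n 9586 ctr mm [ 441.1 -133.4] size [50.2 84.2] ang 85.2 med z 24.4
now [ 433.7 -132.9   35.2] jaw -4.5 tilt [-0.001  0.    -1.   ] -> shift [ 1.2 33.4 -0.6] turn -0.0 F [ 0.08 -0.37 -0.31] w 0.35 j6 -0.38 t 19.85
```

Drag is only 1.3–2.1 N and nothing is left after stopping. I repeat it in the other direction with several readings.

Call:
play_rows:
  plan:
    - [0,6,0,0,0.3]
    - [0,12,0,0,0.3]
    - [0,17,0,0,0.3]
    - [0,20,0,0,0.3]
    - [0,23,0,0,0.3]
    - [0,26,0,0,0.3]

```text
time: 20.6
tool_pos: [0.4599, -0.135, 0.0352]
tool_rot: [-0.48, -0.519, -0.48, 0.519]
contact_force: [-2.4, 0.0, 1.9]
gripper_width: 0.348
```

Call:
play_rows:
  plan:
    - [0,3,0,0,0.3]

```text
time: 20.72
tool_pos: [0.463, -0.1352, 0.0352]
tool_rot: [-0.48, -0.519, -0.48, 0.519]
contact_force: [-2.8, 0.9, 1.1]
gripper_width: 0.349
```

Call:
play_rows:
  plan:
    - [0,3,0,0,0.3]

```text
time: 20.85
tool_pos: [0.466, -0.1355, 0.0352]
tool_rot: [-0.48, -0.519, -0.48, 0.519]
contact_force: [-1.6, -0.3, 0.4]
gripper_width: 0.346
```

Call:
play_rows:
  plan:
    - [0,3,0,0,0.3]

```text
time: 20.98
tool_pos: [0.469, -0.1357, 0.0352]
tool_rot: [-0.48, -0.519, -0.48, 0.519]
contact_force: [-2.3, -0.0, 0.6]
gripper_width: 0.345
```

Call:
play_rows:
  plan:
    - [0,3,0,0,0.3]

```text
time: 21.1
tool_pos: [0.472, -0.1359, 0.0352]
tool_rot: [-0.48, -0.519, -0.48, 0.519]
contact_force: [-2.8, 1.1, -1.0]
gripper_width: 0.347
```

Call:
play_rows:
  plan:
    - [0,0,0,0,0.3]
    - [0,0,0,0,0.3]

```text
time: 21.35
tool_pos: [0.4724, -0.1361, 0.0355]
tool_rot: [0.48, 0.52, 0.479, -0.519]
contact_force: [-0.5, -1.1, 0.1]
gripper_width: 0.351
```

```bash
python3 - <<'E'
from h import *
f=snap('wrist'); P=cloud(f); feet(f,P)
go(467,-135,31,-4.5)
E
```

```text
grip px [249.  49.] n 4421 ctr mm [467.6 -38.3] size [30.4 13.9] ang 86.4 med z 64.5
grip px [268. 300.] n 2867 ctr mm [ 463.5 -135.4] size [36.7 14.8] ang 85.3 med z 64.2
base px [260.  59.] n 17874 ctr mm [467.3 -38.5] size [46.5 84.6] ang 85.7 med z 24.7
base px [269. 247.] n 9602 ctr mm [ 464.1 -135.3] size [50.8 84.1] ang 85.6 med z 24.4
now [ 472.4 -136.1   35.6] jaw -4.5 tilt [ 0.001 -0.    -1.   ] -> shift [ 4.6 -5.5 -0.7] turn -0.0 F [-0.72  0.4   0.07] w 0.349 j6 -0.35 t 21.4
```

Call:
play_rows:
  plan:
    - [0,-8,0,0,0.3]
    - [0,-8,0,0,0.3]
    - [0,-8,0,0,0.3]

```text
time: 21.78
tool_pos: [0.4639, -0.1354, 0.0354]
tool_rot: [0.48, 0.519, 0.48, -0.519]
contact_force: [-0.5, -0.0, 0.5]
gripper_width: 0.349
```

Call:
play_rows:
  plan:
    - [0,-5,0,0,0.3]
    - [0,-10,0,0,0.3]
    - [0,-15,0,0,0.3]
    - [0,-20,0,0,0.3]

```text
time: 22.28
tool_pos: [0.444, -0.1338, 0.0355]
tool_rot: [0.48, 0.52, 0.48, -0.519]
contact_force: [2.2, -0.4, -0.9]
gripper_width: 0.352
```

Call:
play_rows:
  plan:
    - [0,-5,0,0,0.3]

```text
time: 22.4
tool_pos: [0.4389, -0.1334, 0.0355]
tool_rot: [0.48, 0.519, 0.48, -0.519]
contact_force: [2.9, -0.3, 0.1]
gripper_width: 0.354
```

Call:
play_rows:
  plan:
    - [0,-5,0,0,0.3]

```text
time: 22.52
tool_pos: [0.4339, -0.133, 0.0355]
tool_rot: [0.48, 0.519, 0.48, -0.519]
contact_force: [2.3, -0.8, 0.3]
gripper_width: 0.349
```

Call:
play_rows:
  plan:
    - [0,-5,0,0,0.3]

```text
time: 22.65
tool_pos: [0.4289, -0.1327, 0.0355]
tool_rot: [0.48, 0.519, 0.48, -0.519]
contact_force: [1.8, -0.5, 0.4]
gripper_width: 0.351
```

Call:
play_rows:
  plan:
    - [0,-5,0,0,0.3]

```text
time: 22.78
tool_pos: [0.424, -0.1323, 0.0355]
tool_rot: [0.48, 0.519, 0.48, -0.519]
contact_force: [2.0, -0.8, 0.8]
gripper_width: 0.35
```

Call:
play_rows:
  plan:
    - [0,-5,0,0,0.3]

```text
time: 22.9
tool_pos: [0.419, -0.1319, 0.0355]
tool_rot: [0.48, 0.519, 0.48, -0.519]
contact_force: [1.9, -0.2, 0.9]
gripper_width: 0.348
```

Call:
play_rows:
  plan:
    - [0,0,0,0,0.3]

```text
time: 23.02
tool_pos: [0.4183, -0.1316, 0.035]
tool_rot: [-0.479, -0.519, -0.48, 0.52]
contact_force: [0.0, -0.8, 0.3]
gripper_width: 0.349
```

```bash
python3 - <<'E'
from h import *
go(467,-135,31,-4.5)
f=snap('wrist'); P=cloud(f); feet(f,P)
go(467,-135,31,-4.5)
E
```

```text
now [ 418.3 -131.6   35. ] jaw -4.5 tilt [-0.001  0.    -1.   ] -> shift [ 4.  48.8 -0.5] turn -0.001 F [ 0.03 -0.77  0.29] w 0.349 j6 -0.4 t 23.02
grip px [414.  49.] n 5374 ctr mm [467.2 -37.9] size [31.4 14.5] ang 86.1 med z 64.3
grip px [306. 301.] n 2899 ctr mm [ 426.4 -132.2] size [36.2 15.1] ang 85.6 med z 64.2
base px [374.  61.] n 15781 ctr mm [467.6 -38.6] size [46.8 84.2] ang 85.6 med z 24.7
base px [304. 247.] n 9633 ctr mm [ 425.7 -132.4] size [50.8 84.3] ang 85.6 med z 24.4
now [ 418.3 -131.6   34.9] jaw -4.5 tilt [-0.002  0.    -1.   ] -> shift [ 3.9 48.8 -0.4] turn -0.0 F [0.21 0.49 0.65] w 0.349 j6 -0.4 t 23.07
```

About 2 N at most and zero left after stopping, against about 5 N for the first foot. It is not sound, so it goes to yellow.

Call:
play_rows:
  plan:
    - [4,9,0,0,0.3]
    - [4,9,0,0,0.3]
    - [4,9,0,0,1]
    - [4,9,0,0,1]
    - [4,9,0,0,1]
    - [4,9,0,0,1]
    - [4,9,0,0,1]

```text
time: 23.95
tool_pos: [0.4279, -0.1324, 0.0311]
tool_rot: [-0.48, -0.519, -0.48, 0.519]
contact_force: [0.0, -0.4, -2.7]
gripper_width: 0.156
```

Call:
play_rows:
  plan:
    - [-20,0,0,0,1]
    - [-50,-10,0,0,1]
    - [-80,-15,0,0,1]
    - [-80,-15,0,0,1]
    - [-80,-15,0,0,1]

```text
time: 24.58
tool_pos: [0.4118, -0.1306, 0.109]
tool_rot: [-0.479, -0.519, -0.481, 0.52]
contact_force: [-1.4, -0.0, -9.0]
gripper_width: 0.153
```

```bash
python3 - <<'E'
from h import *
go(480,378,100,-.3)
go(420,123,110,-4.5)
E
```

```text
now [ 411.8 -130.6  109. ] jaw -4.5 tilt [-0.003  0.002 -1.   ] -> shift [   9.7   27.9 -512.4] turn -0.074 F [-1.36 -0.03 -8.95] w 0.153 j6 -0.4 t 24.57
now [ 411.8 -130.6  109. ] jaw -4.5 tilt [-0.003  0.002 -1.   ] -> shift [  -0.5  -11.8 -253.5] turn -0.001 F [-1.36 -0.03 -8.95] w 0.153 j6 -0.4 t 24.57
```

Call:
play_rows:
  plan:
    - [0,-2,-35,0,1]
    - [0,-4,-80,0,1]
    - [0,-6,-125,0,1]
    - [0,-8,-170,0,1]
    - [0,-10,-215,0,1]
    - [0,-12,-253,0,1]

```text
time: 25.32
tool_pos: [0.4193, 0.1234, 0.1086]
tool_rot: [-0.479, -0.518, -0.481, 0.52]
contact_force: [0.9, -0.4, -8.3]
gripper_width: 0.153
```

Call:
play_rows:
  plan:
    - [0,6,-45,0,1]
    - [0,13,-90,0,1]
    - [0,20,-135,0,1]
    - [0,27,-180,-0.03,1]
    - [0,35,-225,-0.06,1]
    - [0,40,-259,-0.074,1]
    - [0,40,-259,-0.074,1]
    - [0,40,-259,-0.074,1]

```text
time: 26.32
tool_pos: [0.48, 0.3759, 0.1083]
tool_rot: [-0.498, -0.499, -0.499, 0.503]
contact_force: [-0.3, -0.1, -7.9]
gripper_width: 0.153
```

```bash
python3 - <<'E'
from h import *
go(480,378,38,-.3)
f=snap('top'); P=cloud(f); feet(f,P)
E
```

```text
now [480.  375.9 108.3] jaw -0.3 tilt [-0.004 -0.003 -1.   ] -> shift [70.3  0.3 -2.4] turn 0.0 F [-0.27 -0.06 -7.88] w 0.153 j6 0.55 t 26.32
grip px [100. 180.] n 33 ctr mm [599.4 492.6] size [27.9  5.3] ang 11.6 med z 63.4
grip px [242. 188.] n 51 ctr mm [573.7  84.9] size [11.5 32.2] ang 2.0 med z 63.1
grip px [407. 193.] n 53 ctr mm [ 556.4 -384.3] size [12.2 33. ] ang 2.5 med z 70.2
grip px [283. 224.] n 51 ctr mm [470.  -33.6] size [34.1 11.5] ang 89.6 med z 63.9
grip px [148. 271.] n 73 ctr mm [338.3 350.5] size [15.4 36.1] ang 71.7 med z 63.2
base px [266. 156.] n 27 ctr mm [673.1  15.1] size [25.4  8.2] ang 77.7 med z 28.5
base px [184. 168.] n 26 ctr mm [638.9 259.3] size [74.4  2. ] ang 88.3 med z 23.7
base px [243. 189.] n 399 ctr mm [575.  85.] size [83.8 49.8] ang 7.9 med z 24.1
base px [402. 195.] n 382 ctr mm [ 555.7 -383.8] size [81.4 49.9] ang 5.1 med z 29.9
base px [283. 224.] n 412 ctr mm [471.1 -35.8] size [50.2 82.6] ang 89.7 med z 23.8
```

Call:
play_rows:
  plan:
    - [35,0,0,0,1]
    - [58,0,0,0,1]
    - [68,0,0,0,1]
    - [70,0,0,0,1]
    - [70,0,0,0,1]
    - [70,0,0,0,1]
    - [70,0,0,0,0.7]
    - [70,0,0,0,0.3]

```text
time: 27.38
tool_pos: [0.483, 0.3778, 0.0436]
tool_rot: [0.499, 0.503, 0.498, -0.5]
contact_force: [-1.1, 0.9, -0.1]
gripper_width: 0.338
```

Call:
play_rows:
  plan:
    - [0,0,0,0,0.3]
    - [-20,0,0,0,0.3]
    - [-60,0,0,0,0.3]
    - [-85,0,0,0,0.3]
    - [-85,0,0,0,0.3]
    - [-85,0,0,0,0.3]
    - [-85,0,0,0,0.3]
    - [-85,0,0,0,0.3]

```text
time: 28.38
tool_pos: [0.4808, 0.3764, 0.1248]
tool_rot: [-0.499, -0.5, -0.499, 0.502]
contact_force: [-0.3, -0.3, 0.7]
gripper_width: 0.353
```

```bash
python3 - <<'E'
from h import *
go(480,178,120,-.3)
go(469,-36,120,-4.3)
E
```

```text
now [480.8 376.4 124.8] jaw -0.3 tilt [-0.002 -0.001 -1.   ] -> shift [  5.1   0.2 198.4] turn 0.0 F [-0.32 -0.26  0.74] w 0.353 j6 0.55 t 28.38
now [480.8 376.4 124.8] jaw -0.3 tilt [-0.002 -0.001 -1.   ] -> shift [  5.4  -9.7 412.5] turn 0.07 F [-0.32 -0.26  0.74] w 0.353 j6 0.55 t 28.38
```

Call:
play_rows:
  plan:
    - [0,0,55,0,0.3]
    - [0,0,115,0,0.3]
    - [0,0,175,0,0.3]
    - [0,0,235,0.0,0.3]
    - [0,-3,295,0.02,0.3]
    - [0,-6,355,0.05,0.3]
    - [3,-10,412,0.07,0.3]
    - [3,-10,412,0.07,0.3]

```text
time: 29.38
tool_pos: [0.4688, -0.0381, 0.1228]
tool_rot: [-0.479, -0.52, -0.479, 0.52]
contact_force: [-1.0, 0.0, 0.3]
gripper_width: 0.347
```

```bash
python3 - <<'E'
from h import *
f=snap('top'); P=cloud(f); feet(f,P)
f=snap('wrist'); P=cloud(f); feet(f,P)
go(469,-36,35,-4.3)
E
```

```text
grip px [359. 129.] n 29 ctr mm [ 740.5 -255.1] size [17.2 22.3] ang 89.8 med z 73.7
grip px [ 99. 183.] n 54 ctr mm [592.  494.1] size [ 8.5 41. ] ang 86.0 med z 63.0
grip px [242. 188.] n 51 ctr mm [573.6  84.7] size [12.1 32.1] ang 0.4 med z 63.4
grip px [407. 193.] n 53 ctr mm [ 556.2 -383.7] size [33.1 11.5] ang 89.9 med z 69.2
grip px [139. 220.] n 68 ctr mm [483.1 376.9] size [37.  11.5] ang 89.7 med z 69.7
grip px [148. 271.] n 70 ctr mm [338.6 349.7] size [13.6 36.4] ang 71.3 med z 63.6
base px [266. 156.] n 31 ctr mm [672.1  17. ] size [28.3  8.5] ang 82.6 med z 28.0
base px [184. 168.] n 25 ctr mm [639.  259.7] size [ 1.8 72.6] ang 0.3 med z 23.7
base px [243. 189.] n 394 ctr mm [575.   84.8] size [84.2 49.9] ang 8.1 med z 24.1
base px [402. 195.] n 379 ctr mm [ 555.7 -383. ] size [80.7 51.2] ang 3.3 med z 29.6
base px [144. 221.] n 415 ctr mm [481.9 377.2] size [82.8 50.1] ang 0.9 med z 30.1
base px [102. 223.] n 39 ctr mm [473.2 498.2] size [ 3.4 47.1] ang 88.3 med z 26.4
grip px [458.  21.] n 1528 ctr mm [573.   78.4] size [15.1 25.1] ang 8.6 med z 64.0
grip px [285. 222.] n 1069 ctr mm [467.5 -34.9] size [34.9 13.3] ang 85.5 med z 64.4
base px [416.  35.] n 5916 ctr mm [572.5  82.4] size [84.3 48. ] ang 7.7 med z 24.6
base px [553. 125.] n 395 ctr mm [666.5  13.5] size [27.3  6.5] ang 86.8 med z 20.2
base px [550. 169.] n 28 ctr mm [665.5 -21.2] size [0.7 3.9] ang 65.3 med z 25.9
base px [286. 203.] n 5678 ctr mm [467.5 -36.3] size [50.3 84.1] ang 86.1 med z 24.5
now [469.1 -35.2 122.9] jaw -4.4 tilt [-0.001  0.001 -1.   ] -> shift [87.9  0.   0.9] turn -0.001 F [0.2  0.65 0.08] w 0.351 j6 -0.16 t 29.48
```

Both placed feet stand level (base z about 30 mm). Next is the foot at (468,-35), pushed along -x.

Call:
play_rows:
  plan:
    - [45,0,0,0,0.3]
    - [80,0,0,0,0.3]
    - [88,0,0,0,0.3]
    - [88,0,0,0,0.3]
    - [88,0,0,0,0.3]
    - [88,0,0,0,0.3]
    - [88,0,0,0,0.3]

```text
time: 30.35
tool_pos: [0.47, -0.0352, 0.0362]
tool_rot: [0.481, 0.519, 0.48, -0.518]
contact_force: [0.3, -0.1, 0.1]
gripper_width: 0.351
```

Call:
play_rows:
  plan:
    - [0,-5,0,0,0.3]
    - [0,-8,0,0,0.3]
    - [0,-11,0,0,0.3]
    - [0,-14,0,0,0.3]
    - [0,-17,0,0,0.3]
    - [0,-20,0,0,0.3]
    - [0,-23,0,0,0.3]

```text
time: 31.22
tool_pos: [0.4466, -0.0334, 0.0355]
tool_rot: [0.481, 0.519, 0.481, -0.518]
contact_force: [3.3, 0.4, -1.2]
gripper_width: 0.351
```

Call:
play_rows:
  plan:
    - [0,-4,0,0,0.3]

```text
time: 31.35
tool_pos: [0.4426, -0.0331, 0.0355]
tool_rot: [0.481, 0.519, 0.481, -0.518]
contact_force: [4.1, -1.0, -1.0]
gripper_width: 0.344
```

Call:
play_rows:
  plan:
    - [0,-4,0,0,0.3]

```text
time: 31.48
tool_pos: [0.4385, -0.0328, 0.0355]
tool_rot: [0.481, 0.519, 0.481, -0.518]
contact_force: [4.2, -0.6, -0.7]
gripper_width: 0.347
```

Call:
play_rows:
  plan:
    - [0,-4,0,0,0.3]

```text
time: 31.6
tool_pos: [0.4345, -0.0325, 0.0355]
tool_rot: [0.481, 0.519, 0.481, -0.518]
contact_force: [4.8, 0.4, -0.2]
gripper_width: 0.35
```

Call:
play_rows:
  plan:
    - [0,-4,0,0,0.3]

```text
time: 31.72
tool_pos: [0.4305, -0.0322, 0.0355]
tool_rot: [0.481, 0.519, 0.481, -0.518]
contact_force: [4.6, 0.3, -0.6]
gripper_width: 0.352
```

Call:
play_rows:
  plan:
    - [0,0,0,0,0.3]

```text
time: 31.85
tool_pos: [0.4301, -0.0321, 0.0354]
tool_rot: [-0.481, -0.518, -0.481, 0.519]
contact_force: [1.8, -0.3, 1.5]
gripper_width: 0.352
```

```bash
python3 - <<'E'
from h import *
go(467,-35,31,-4.3)
f=snap('wrist'); P=cloud(f); feet(f,P)
go(467,-35,31,-4.3)
E
```

```text
now [430.1 -32.1  35.4] jaw -4.3 tilt [-0.001  0.    -1.   ] -> shift [ 4.4 37.   0.1] turn 0.0 F [ 1.78 -0.3   1.46] w 0.352 j6 -0.17 t 31.85
grip px [306. 301.] n 2895 ctr mm [438.2 -32.7] size [36.1 15.2] ang 85.8 med z 64.2
base px [529.  33.] n 3931 ctr mm [542.   69.1] size [21.5 29.7] ang 7.7 med z 24.4
base px [304. 249.] n 9394 ctr mm [437.5 -33.9] size [50.6 84.4] ang 85.8 med z 24.3
now [430.1 -32.1  35.4] jaw -4.3 tilt [-0.001  0.    -1.   ] -> shift [ 4.3 37.   0.1] turn 0.0 F [2.28 0.11 0.62] w 0.349 j6 -0.17 t 31.9
```

Drag is 4.1–4.8 N with about 2 N left after stopping, so this one is sound and goes to blue.

Call:
play_rows:
  plan:
    - [4,9,0,0,0.3]
    - [4,9,0,0,0.3]
    - [4,9,0,0,1]
    - [4,9,0,0,1]
    - [4,9,0,0,1]
    - [4,9,0,0,1]
    - [4,9,0,0,1]

```text
time: 32.78
tool_pos: [0.4387, -0.0327, 0.0307]
tool_rot: [-0.48, -0.518, -0.481, 0.519]
contact_force: [-2.1, 0.9, -3.0]
gripper_width: 0.155
```

Call:
play_rows:
  plan:
    - [-20,0,0,0,1]
    - [-45,0,0,0,1]
    - [-60,0,0,0,1]
    - [-60,0,0,0,1]
    - [-60,0,0,0,1]

```text
time: 33.4
tool_pos: [0.4386, -0.0326, 0.09]
tool_rot: [-0.48, -0.518, -0.482, 0.519]
contact_force: [-0.1, -0.2, -7.6]
gripper_width: 0.155
```

```bash
python3 - <<'E'
from h import *
go(451,-295,90,4.1)
E
```

```text
now [438.6 -32.6  90. ] jaw -4.3 tilt [-0.002  0.001 -1.   ] -> shift [-2.000e-01  3.210e+01  2.607e+02] turn -0.147 F [-0.08 -0.15 -7.56] w 0.155 j6 -0.17 t 33.4
```

Call:
play_rows:
  plan:
    - [0,4,35,0,1]
    - [0,9,75,0,1]
    - [0,14,120,0,1]
    - [0,20,165,-0.04,1]
    - [0,26,210,-0.09,1]
    - [0,31,250,-0.147,1]
    - [0,32,261,-0.147,1]
    - [0,32,261,-0.147,1]

```text
time: 34.4
tool_pos: [0.4511, -0.2952, 0.0899]
tool_rot: [0.516, 0.482, 0.518, -0.482]
contact_force: [-0.2, 0.2, -8.0]
gripper_width: 0.157
```

```bash
python3 - <<'E'
from h import *
go(451,-295,37,4.1)
E
```

```text
now [ 451.1 -295.2   89.9] jaw 4.0 tilt [-0.002  0.002 -1.   ] -> shift [52.9 -0.  -0.1] turn -0.001 F [-0.16  0.24 -8.01] w 0.157 j6 -0.79 t 34.4
```

Call:
play_rows:
  plan:
    - [25,0,0,0,1]
    - [43,0,0,0,1]
    - [51,0,0,0,1]
    - [53,0,0,0,1]
    - [53,0,0,0,1]
    - [53,0,0,0,1]
    - [53,0,0,0,0.7]
    - [53,0,0,0,0.3]

```text
time: 35.4
tool_pos: [0.453, -0.2966, 0.0401]
tool_rot: [0.519, 0.482, 0.516, -0.482]
contact_force: [0.8, 0.3, 0.6]
gripper_width: 0.341
```

Call:
play_rows:
  plan:
    - [0,0,0,0,0.3]
    - [-20,0,0,0,0.3]
    - [-60,0,0,0,0.3]
    - [-95,0,0,0,0.3]
    - [-95,0,0,0,0.3]
    - [-95,0,0,0,0.3]
    - [-95,0,0,0,0.3]

```text
time: 36.28
tool_pos: [0.4511, -0.2949, 0.1318]
tool_rot: [0.517, 0.482, 0.519, -0.482]
contact_force: [0.1, -0.3, 0.2]
gripper_width: 0.347
```

```bash
python3 - <<'E'
from h import *
go(574,84,130,8)
go(510,-106,130,4)
f=snap('top'); P=cloud(f); feet(f,P)
E
```

```text
now [ 451.1 -294.9  131.8] jaw 4.1 tilt [-0.002  0.002 -1.   ] -> shift [   2.2  149.8 -369.1] turn -0.068 F [ 0.15 -0.27  0.24] w 0.347 j6 -0.79 t 36.27
now [ 451.1 -294.9  131.8] jaw 4.1 tilt [-0.002  0.002 -1.   ] -> shift [   2.    72.3 -184.2] turn 0.002 F [ 0.15 -0.27  0.24] w 0.347 j6 -0.79 t 36.27
grip px [359. 129.] n 28 ctr mm [ 738.9 -253.2] size [21.2 17.2] ang 32.1 med z 73.0
grip px [ 99. 183.] n 56 ctr mm [592.5 494. ] size [10.9 44.1] ang 89.4 med z 63.7
grip px [242. 188.] n 51 ctr mm [573.9  84.6] size [12.5 32.3] ang 6.6 med z 63.3
grip px [406. 193.] n 41 ctr mm [ 557.  -383.2] size [11.  32.4] ang 14.0 med z 69.7
grip px [139. 220.] n 66 ctr mm [483.  377.5] size [35.7 11.5] ang 89.8 med z 69.8
grip px [148. 271.] n 75 ctr mm [338.4 349.7] size [13.4 36.4] ang 72.6 med z 63.3
base px [266. 157.] n 31 ctr mm [671.8  14.1] size [27.7  9.4] ang 83.8 med z 27.4
base px [243. 189.] n 399 ctr mm [575.   84.9] size [83.9 50. ] ang 8.1 med z 23.6
base px [399. 188.] n 228 ctr mm [ 567.1 -382.6] size [58.4 49.8] ang 3.1 med z 29.4
base px [144. 221.] n 413 ctr mm [483.1 376.9] size [79.9 50.5] ang 0.3 med z 30.1
base px [369. 225.] n 255 ctr mm [ 455.4 -293.9] size [78.9 48. ] ang 4.1 med z 29.3
base px [102. 223.] n 40 ctr mm [473.2 498.1] size [47.   3.7] ang 0.2 med z 25.6
```

Call:
play_rows:
  plan:
    - [0,20,-50,0,0.3]
    - [0,43,-105,0,0.3]
    - [0,66,-160,0,0.3]
    - [0,88,-215,0,0.3]
    - [0,110,-270,-0.02,0.3]
    - [0,132,-325,-0.05,0.3]
    - [0,150,-369,-0.068,0.3]
    - [0,150,-369,-0.068,0.3]

```text
time: 37.33
tool_pos: [0.5747, 0.0862, 0.1321]
tool_rot: [0.534, 0.462, 0.535, -0.463]
contact_force: [0.0, -0.6, -0.2]
gripper_width: 0.354
```

```bash
python3 - <<'E'
from h import *
f=snap('wrist'); P=cloud(f); feet(f,P)
go(574,84,35,8)
E
```

```text
grip px [284. 221.] n 995 ctr mm [572.9  84.7] size [13.3 35. ] ang 7.6 med z 64.2
base px [547.  10.] n 329 ctr mm [729.4 243.8] size [ 9.2 22.2] ang 61.3 med z 20.8
base px [284. 202.] n 5297 ctr mm [572.5  83.8] size [84.  50.1] ang 7.8 med z 24.4
base px [382. 293.] n 456 ctr mm [669.1  12.5] size [31.3  7.4] ang 76.3 med z 25.7
now [574.4  84.6 132. ] jaw 8.2 tilt [-0.002 -0.    -1.   ] -> shift [97.  -0.3  0.5] turn 0.003 F [-0.32 -0.55 -0.15] w 0.347 j6 -0.12 t 37.38
```

Call:
play_rows:
  plan:
    - [45,0,0,0,0.3]
    - [85,0,0,0,0.3]
    - [97,0,0,0,0.3]
    - [97,0,0,0,0.3]
    - [97,0,0,0,0.3]
    - [97,0,0,0,0.3]
    - [97,0,0,0,0.3]

```text
time: 38.25
tool_pos: [0.5757, 0.0834, 0.0375]
tool_rot: [0.534, 0.464, 0.533, -0.463]
contact_force: [-0.5, -0.1, 0.6]
gripper_width: 0.351
```

Call:
play_rows:
  plan:
    - [0,-5,0,0,0.3]
    - [0,-8,0,0,0.3]
    - [0,-11,0,0,0.3]
    - [0,-14,0,0,0.3]
    - [0,-17,0,0,0.3]
    - [0,-20,0,0,0.3]
    - [0,-23,0,0,0.3]

```text
time: 39.12
tool_pos: [0.552, 0.0801, 0.0363]
tool_rot: [0.534, 0.464, 0.534, -0.464]
contact_force: [1.8, 0.2, -0.3]
gripper_width: 0.346
```

Call:
play_rows:
  plan:
    - [0,-4,0,0,0.3]

```text
time: 39.25
tool_pos: [0.5481, 0.0795, 0.0364]
tool_rot: [0.534, 0.464, 0.534, -0.464]
contact_force: [1.5, -0.0, -0.5]
gripper_width: 0.35
```

Call:
play_rows:
  plan:
    - [0,-4,0,0,0.3]

```text
time: 39.38
tool_pos: [0.544, 0.079, 0.0364]
tool_rot: [0.534, 0.464, 0.534, -0.464]
contact_force: [0.9, -0.7, -0.6]
gripper_width: 0.351
```

Call:
play_rows:
  plan:
    - [0,-4,0,0,0.3]

```text
time: 39.5
tool_pos: [0.54, 0.0784, 0.0364]
tool_rot: [0.534, 0.464, 0.534, -0.464]
contact_force: [1.1, 0.7, -0.4]
gripper_width: 0.354
```

Call:
play_rows:
  plan:
    - [0,-4,0,0,0.3]

```text
time: 39.62
tool_pos: [0.536, 0.0778, 0.0364]
tool_rot: [0.534, 0.464, 0.534, -0.464]
contact_force: [1.7, 0.8, -0.5]
gripper_width: 0.347
```

Call:
play_rows:
  plan:
    - [0,0,0,0,0.3]

```text
time: 39.75
tool_pos: [0.5356, 0.0778, 0.0362]
tool_rot: [0.533, 0.464, 0.534, -0.464]
contact_force: [-0.2, 0.1, 0.6]
gripper_width: 0.352
```

```bash
python3 - <<'E'
from h import *
f=snap('wrist'); P=cloud(f); feet(f,P)
go(574,84,31,8)
E
```

```text
grip px [306. 297.] n 2847 ctr mm [543.6  80.1] size [15.3 36.7] ang 8.2 med z 64.2
base px [304. 245.] n 9654 ctr mm [542.8  80. ] size [84.5 49.9] ang 8.0 med z 24.4
base px [497. 367.] n 443 ctr mm [671.6  22.7] size [10.3  9.3] ang 86.8 med z 22.6
now [535.7  77.8  36.2] jaw 8.0 tilt [-0.001 -0.    -1.   ] -> shift [ 5.1 38.8 -0.8] turn 0.0 F [ 0.21  0.39 -0.46] w 0.345 j6 -0.13 t 39.8
```

About 1.4 N and nothing left after stopping, so it is glazed and goes to yellow.

Call:
play_rows:
  plan:
    - [5,8.5,-1,0,0.3]
    - [5,8.5,-1,0,0.3]
    - [5,8.5,-1,0,1]
    - [5,8.5,-1,0,1]
    - [5,8.5,-1,0,1]
    - [5,8.5,-1,0,1]
    - [5,8.5,-1,0,1]

```text
time: 40.67
tool_pos: [0.5445, 0.0801, 0.0312]
tool_rot: [0.534, 0.464, 0.534, -0.464]
contact_force: [1.3, -0.0, -2.7]
gripper_width: 0.154
```

Call:
play_rows:
  plan:
    - [-20,0,0,0,1]
    - [-45,0,0,0,1]
    - [-60,0,0,0,1]
    - [-60,0,0,0,1]
    - [-60,0,0,0,1]

```text
time: 41.3
tool_pos: [0.5436, 0.08, 0.0902]
tool_rot: [0.533, 0.463, 0.534, -0.464]
contact_force: [-0.4, 0.0, -8.8]
gripper_width: 0.154
```

```bash
python3 - <<'E'
from h import *
go(576,282,90,-.3)
E
```

```text
now [543.6  80.   90.2] jaw 8.0 tilt [-0.002 -0.    -1.   ] -> shift [   0.2   60.3 -195.4] turn 0.145 F [-0.36  0.03 -8.84] w 0.154 j6 -0.13 t 41.3
```

Call:
play_rows:
  plan:
    - [0,10,-32,0,1]
    - [0,22,-72,0,1]
    - [0,35,-112,0.04,1]
    - [0,47,-152,0.09,1]
    - [0,57,-185,0.145,1]
    - [0,60,-195,0.145,1]
    - [0,60,-195,0.145,1]
    - [0,60,-195,0.145,1]

```text
time: 42.3
tool_pos: [0.5763, 0.2803, 0.0904]
tool_rot: [-0.498, -0.501, -0.499, 0.502]
contact_force: [1.0, 0.1, -7.9]
gripper_width: 0.153
```

```bash
python3 - <<'E'
from h import *
go(576,282,37,-.3)
E
```

```text
now [576.3 280.3  90.4] jaw -0.3 tilt [-0.002 -0.001 -1.   ] -> shift [53.4 -0.2 -1.7] turn -0.0 F [ 1.03  0.1  -7.86] w 0.153 j6 0.34 t 42.3
```

Lower, release, rise, then move toward a clear view.

Call:
play_rows:
  plan:
    - [25,0,0,0,1]
    - [43,0,0,0,1]
    - [51,0,0,0,1]
    - [53,0,0,0,1]
    - [53,0,0,0,1]
    - [53,0,0,0,1]
    - [53,0,0,0,0.7]
    - [53,0,0,0,0.3]

```text
time: 43.3
tool_pos: [0.5783, 0.2821, 0.0404]
tool_rot: [0.499, 0.502, 0.498, -0.5]
contact_force: [-0.2, 0.9, 0.4]
gripper_width: 0.344
```

Call:
play_rows:
  plan:
    - [0,0,0,0,0.3]
    - [-20,0,0,0,0.3]
    - [-60,0,0,0,0.3]
    - [-120,0,0,0,-1]
    - [-160,-50,30,0,-1]
    - [-180,-100,70,0,-1]
    - [-200,-150,110,0,-1]
    - [-200,-150,110,0,-1]

```text
time: 44.3
tool_pos: [0.4253, 0.1713, 0.2422]
tool_rot: [0.5, 0.503, 0.497, -0.5]
contact_force: [0.3, -0.6, -0.9]
gripper_width: 0.999
```

```bash
python3 - <<'E'
from h import *
go(430,170,240)
f=snap('top','end1.png'); P=cloud(f); feet(f,P)
x,y,z=np.moveaxis(P,-1,0)
rect(P,(z>.09)&(z<.115)&(abs(x-.705)<.06)&(abs(y)<.06),'knob')
f=snap('scene','end2.png')
E
```

```text
now [425.3 171.3 242.2] jaw -0.3 tilt [ 0.006  0.001 -1.   ] -> shift [2.2 4.7 1.3] turn 0 F [ 0.3  -0.63 -0.95] w 0.999 j6 0.23 t 44.3
grip px [359. 129.] n 28 ctr mm [ 741.6 -252.8] size [19.3 20.8] ang 73.1 med z 72.4
grip px [100. 183.] n 48 ctr mm [592.5 494.1] size [10.1 43.3] ang 88.0 med z 64.0
grip px [173. 187.] n 68 ctr mm [577.1 282.2] size [37.1 11.5] ang 89.5 med z 69.1
grip px [407. 193.] n 54 ctr mm [ 556.3 -384.5] size [11.9 32. ] ang 0.6 med z 69.0
grip px [139. 220.] n 67 ctr mm [483.  377.6] size [35.9 11.5] ang 89.8 med z 69.9
grip px [375. 229.] n 45 ctr mm [ 453.3 -293.9] size [31.9  8.5] ang 89.8 med z 69.8
base px [266. 156.] n 29 ctr mm [671.9  13.8] size [27.   7.5] ang 86.6 med z 27.4
base px [184. 168.] n 26 ctr mm [639.  259.1] size [74.4  2.2] ang 88.0 med z 23.5
base px [177. 189.] n 404 ctr mm [577.6 281. ] size [81.5 49.9] ang 0.2 med z 29.6
base px [401. 195.] n 394 ctr mm [ 555.6 -383.4] size [81.2 49.3] ang 4.2 med z 29.7
base px [144. 215.] n 266 ctr mm [493.3 377.5] size [50.4 59. ] ang 89.6 med z 29.6
base px [372. 230.] n 412 ctr mm [ 453.9 -295.5] size [82.1 49.7] ang 4.2 med z 29.8
base px [103. 221.] n 32 ctr mm [480.6 497.6] size [ 4.1 32.4] ang 89.3 med z 25.7
knob px [269. 139.] n 88 ctr mm [708.2   6.1] size [14. 45.] ang 11.9 med z 100.4
```

View pics/end2.png

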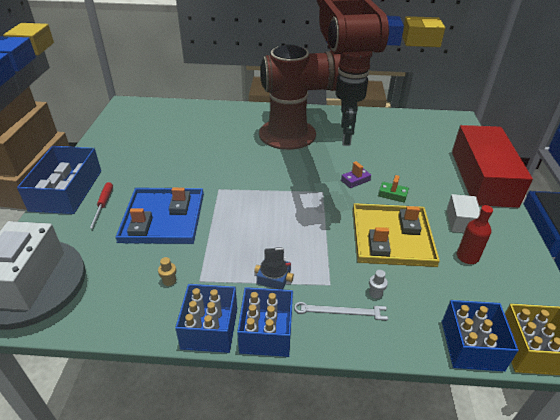

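View pics/end1.png

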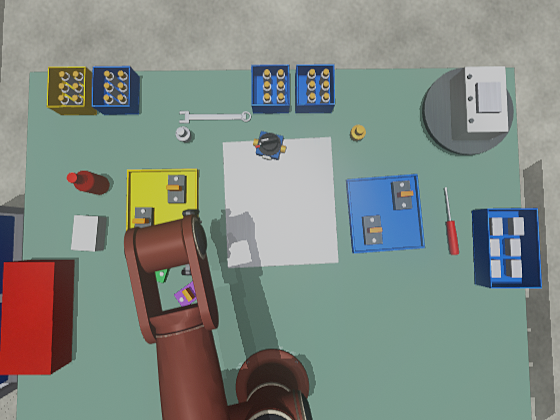

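The scene view shows two feet upright in blue (138,218)/(179,200) and two in yellow (380,240)/(410,220). The plate is empty, the knob is up, and the bystanders are where they were in the top view: (88,182), (358,132), (452,220).

```bash
python3 -c "
from plant import manip
print(manip.job_done())"
```

```text
the job is handed in; nothing more can be done
None
```

The job is done and handed in at about 44 s of the 210 s allowed; four feet were on the plate, not six.

- **Knob:** I turned it about 0.62 rad clockwise until the white pointer met the red tab, then pulled it up. The bar top now reads 100–101 mm, about 12 mm higher. The pointer was at about 102.6° against the tab at about 103°. At the end the bar read about 0.7° different from that, within measuring error.
- **Sound feet (blue tray):**
  - The foot first at (587, -137) mm dragged at about 4.6 N. An earlier push read 8 to 9.6 N, but the tool was bearing down on it. In the clean push, 1.0 to 1.5 N was left after stopping, below the 2.2 N guide.
  - The foot first at (470, -35) mm dragged at 3.3 to 4.8 N, mostly above 4. About 2 N was left after stopping.
- **Glazed feet (yellow tray):**
  - The foot first at (574, 85) mm dragged at about 1.4 N, with nothing left after stopping.
  - The foot first at (467, -134) mm was less clear-cut. It averaged about 2 N (single readings 1.3 to 2.9 N) but left almost nothing after stopping, so I treated it as glazed.

In the final images all four feet stand level on the tray floors, with their bases at about 30 mm. The plate is empty, the other things look undisturbed, and the arm is clear.

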